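Set the airbrush compressor's click dial and start it

TASK

Set the airbrush compressor: wind its pressure dial gently back anticlockwise until it comes up against its sprung end stop, without forcing the stop, then turn it clockwise exactly five clicks from there. Count the clicks of the dial itself, because its worn finger cap has free play. Then gently press the large round start button fully in, let it come out again, and leave the small bleed button and everything else alone.

Things in the scene. Friction and masses are not known exactly. Their poses are not given: they have to be found in the camera images.
- compressor: white compressor, a box 190 x 310 x 120 mm (x, y, z) fixed to the table; origin at the centre of its underside, its flat grey deck (level) 120 mm above. On the deck, in its frame: dial axis at x 0, y +75 mm; large start button x -25, y -85; small bleed button x +55, y -120.
- cap_grip (a point): point on the vertical axis of the dial's black finger cap, at the height to grip it, 41 mm above the deck. Cap: a disc 44 mm across, 7 to 17 mm above the deck, with an upright finger bar 42 mm long (along this point's x), 14 mm thick (its y), reaching 57 mm above the deck; a white stroke marks its +x half. Grip it across the 14 mm and turn about the vertical.
- skirt (a point): centre of the spindle's black skirt, a disc 62 mm across under the cap, 5 mm above the deck; a white radial line on it turns with the spindle. The cap has free play on the spindle, 0.2 to 0.4 rad in all (about a click or more), and starts anywhere within it: the cap's angle does not tell the click. The skirt and dial do not share this play.
- dial (a joint): spindle angle, rad, growing clockwise seen from above. A click every 0.262 rad (15 degrees); 0 is the click at the stop, the fifth from it is 1.309, the last 2.618. Starts resting on one of clicks 2 to 6. Leaving a click takes about 0.15 N m, easing until it snaps on into the next.
- stop_mark (a point): the long black mark on the deck that the skirt's white line meets at 0; short marks clockwise from it show clicks 1 to 10. Below 0 a sprung end stop pushes back, about 0.11 N m at first plus 1.2 N m per rad, and returns the dial to 0. At -0.08 rad (0.2 N m) it is firmly against the stop; beyond -0.30 rad (0.47 N m) the stop is forced and damaged.
- start (a joint): travel of the large start button, m: 0 out, 0.006 fully in (about 6 N); it springs out by itself.
- start_top (a point): centre of the top face of the large start button, a grey disc 34 mm across, moving straight down with it; 18 mm above the deck when out. Its black collar is 50 mm across and 12 mm high.
- bleed (a joint): travel of the small bleed button (grey disc 14 mm across, top 17 mm above the deck), m: 0 out, grows as it is pressed. Leave it alone.
- pot: small paint pot standing on the compressor's deck beyond the dial and buttons, 32 mm across, 42 mm high; origin at the centre of its underside.
- sneaker: white sneaker on the table to the left of the compressor, 257 x 88 x 100 mm; origin under its middle.
- jar: lidded glass jar to the right of the compressor, 72 mm across, 105 mm high; origin at the centre of its underside.
- paint_a: paint bottle beyond the compressor, 36 mm across, 85 mm high; origin at the centre of its underside.
- paint_b: another such paint bottle.
- brush: paint brush 190 mm long lying on the table to the right; origin under its middle.
- mug: white mug 80 mm across, 90 mm high, far right; origin at the centre of its underside.
Not all that is in view belongs to the job. What is shaped like the pot but purple or turquoise is not meant.

How it is judged (in metres and radians):
On the way, in this order (a step that is already met when the one before it is completed fails the run):
1. the dial is wound back against its end stop (value of joint dial below -0.08 rad), for 0.1 s.
2. the dial stands on the fifth click (value of joint dial between 1.219 and 1.399 rad), for 0.3 s.
3. the start button is pressed fully in, the dial still on the fifth click (all of step 2 and value of joint start above 0.0045 m), for 0.1 s.
At the end, for the whole second after the job is handed in: the dial rests on the fifth click from its stop (joint 1.309 +/- 0.09 rad), the start button is out again (within 2 mm) and nothing else was disturbed (all of step 2 and value of joint each of start, bleed below 0.002 m and linear speed of pot below 0.02 m/s); the robot touches nothing.
It fails at once if the end stop is overforced (dial beyond -0.30 rad) (value of joint dial below -0.3 rad).
It fails at once if the start button is jammed down with more than 35 N (contact force between anything else and start above 35 N).
It fails at once if the bleed button is pressed (2.5 mm) (value of joint bleed above 0.0025 m).
It fails at once if a bystander is moved more than 20 mm (distance of any of pot, sneaker, jar, paint_a, paint_b, brush, mug from where it was at the start of the episode above 0.02 m).
It also fails if it takes over 67 s, if anything falls off the work surface, if the arm or the gripper's body presses on something with over 40 N, if the wrist force passes 120 N, or if a joint passes its speed limit or range.

ROBOT

A 6-joint arm with a two-finger parallel gripper is mounted at the origin on the work surface. World frame = base frame: x ahead of the robot, y to its left, z up, the work surface at z = 0. Lengths are in mm, angles in rad, forces in N, time in s.
With the tool pointing down it reaches from about 275 to 1000 mm from the base axis. Payload 8.4 kg.
Tool frame: the origin (TCP) lies between the finger pads; the fingertips stand 8 mm ahead of it and the grasp point (between the pads) lies 11 mm behind it (tcp_to_tips is the distance from the TCP to the fingertips, in mm); z points along the fingers, y is the line along which they close (so a half turn about z gives the same grasp; the last joint's range is limited). The gripper opens to 85 mm and grips with 20 to 120 N. Pads are 22 mm wide; open, the fingers measure 114 mm over their backs; the gripper's body (76 mm by 85 mm) begins 54 mm behind the grasp point. The pads swing forward as they close: fully open they stand 13 mm farther back than shut.
Start: joints at [-1.169, 0.353, 1.633, -0, 1.155, -0.002], TCP at [245.571, -574.737, 239.281] pointing down, gripper open.
Joint ranges: [-2.63, 2.63], [-0.92, 2.1], [0.06, 2.66], [-1.3, 4.44], [0, 2.69], [-3.02, 3.02]. Speed limits (rad/s): [2.22, 2.22, 2.79, 3.14, 3.14, 3.14].

INTERFACE

Orientations are given as [roll, pitch, yaw] about the fixed x, y, z axes, in that order (R = Rz(yaw) Ry(pitch) Rx(roll)).
In Python, from rig import * gives the robot as it stands.
- The arm moves only by the tool step_arm, never from a script. Its argument "motion" is a list of rows, each an object with "claw": the finger opening in mm, from 0 to 85.4; "delta_pos": the shift along the tool's x, y, z in mm, a list of three; "turn": the turn about the tool's z in rad. In form: [{"claw": claw, "delta_pos": [dx, dy, dz], "turn": turn}, ...]. A call has 1 to 8 rows; each row shifts and turns the commanded pose from where the row before left it, along the tool's axes as they then stand; what a row does not reach is not made up. A row lasts 1/12 s, in which the tool goes at most 41.7 mm and 7.16 degrees, less where a joint would pass 70% of its speed; a pose out of reach is approached as far as the arm can. A call is refused whole if a number of a shift passes 41.7 or a number of a turn 0.125, either way. A call with a gripper value outside its range is refused whole. The fingers move at their own pace and stop on an object; "force" is the grip in N (left out, the last holds). Time passes only in rows, so rows that do not move let the fingers close. It gives the time, the measured TCP pose, the force, the opening and the grip force at its end, in the units of the state.
- sense(): the state, without advancing time (a new reading comes with each control period).
- grab_frame(name): name is "side" or "top" or "wrist"; returns a dict with "img" (400x640x3 uint8, red, green, blue), "vertical_fov" (degrees; the focal length in pixels is half the picture's height over the tangent of half this angle, whatever the lens; pixels are square), "cx", "cy" (the principal point, pixels), "D" ([k1, k2, p1, p2, k3] as OpenCV has them; the pictures are not rectified), "R" (3x3) and "t" (3): a world point X has camera coordinates R X + t. Camera axes: x right, y down, z forward; pixel columns grow to the right and rows downward; lengths in mm; the calibration is good to about 2 mm. A picture is of the moment at which its call begins. There is no depth.
- sign_off(): hands the job in; it is judged then, once.
The state is a dict: "clock": time; "qpos": joint angles; "qvel": joint speeds; "joint_efforts": joint torques, N m; "eef_pos": TCP position; "tcp_rot": TCP orientation; "contact_force": force on the tool from outside, world axes, zero at the start; "wrist_torque": the same for the moment, N m; "opening": opening from 0.0 (shut) to 1.0 (fully open); "grasp_force": force on a finger pad.
Only numpy, scipy, OpenCV 4.12 (cv2) and the standard library are available. Lean on these libraries where they do the work, as an engineer would, in place of code of your own. Each camera call takes 0.05 s, during which the arm holds its last target. There are 200 camera calls.

## Working session

There is one attempt and no reset: what is moved stays moved. The work goes in short steps, Python scripts to look and compute and a tool call to move; the robot and the scene stay as the last step left them, time stands still between calls to the robot, and variables do not carry over. Pictures are saved under pics/ and viewed, at most 10 in all, crops included, and the job is handed in when it is done.

Besides the shell and the picture viewer there is one more tool, called after "Call:" by a JSON object that holds its "name" and its "arguments", one argument or row to a line. step_arm: Moves the arm, as the interface text tells. Its arguments: {"type":"object","properties":{"motion":{"type":"array","items":{"type":"object","properties":{"claw":{"type":"number"},"delta_pos":{"type":"array","items":{"type":"number"}},"turn":{"type":"number"}}}},"force":{"type":"number"}},"required":["motion"]}

```bash
mkdir -p pics; cat > h.py <<'E'
from rig import *
import numpy as np, cv2
def K(f):
    h=f["img"].shape[0]; fl=h/2/np.tan(np.radians(f["vertical_fov"])/2)
    return np.array([[fl,0,f["cx"]],[0,fl,f["cy"]],[0,0,1.]])
def ray(f,px,z):
    p=np.array(px,float).reshape(-1,1,2)
    u=cv2.undistortPoints(p,K(f),np.array(f["D"],float)).reshape(-1,2)
    R=np.array(f["R"]);t=np.array(f["t"]);c=-R.T@t
    d=np.c_[u,np.ones(len(u))]@R
    return c+d*((z-c[2])/d[:,2])[:,None]
def proj(f,X):
    R=np.array(f["R"]);return cv2.projectPoints(np.array(X,float).reshape(-1,1,3),cv2.Rodrigues(R)[0],np.array(f["t"],float),K(f),np.array(f["D"],float))[0].reshape(-1,2)
def save(f,n,box=None,s=1):
    im=f["img"][...,::-1]
    if box: im=im[box[1]:box[3],box[0]:box[2]]
    cv2.imwrite("pics/"+n+".png",cv2.resize(im,None,fx=s,fy=s,interpolation=cv2.INTER_CUBIC))
E
python3 - <<'E'
from h import *
import pickle
s=sense();print(s)
F={n:grab_frame(n) for n in("top","side")}
pickle.dump(F,open("f0.pkl","wb"))
for n in F: save(F[n],n+"0"); print(n,F[n]["vertical_fov"],-np.array(F[n]["R"]).T@F[n]["t"])
E
```

```text
{'clock': 0.0, 'qpos': array([-1.16942942e+00,  3.53623426e-01,  1.63416607e+00, -2.87440140e-06,
        1.15521545e+00, -2.40998077e-03]), 'qvel': array([-0.00189822, -0.00201594, -0.00257096,  0.00012589,  0.00106198,
        0.00046714]), 'joint_efforts': array([ 3.12720447e-03, -6.05243254e+01, -3.42066658e+01,  3.14034141e-04,
        9.31287504e-03, -9.91664052e-06]), 'eef_pos': array([ 245.36187292, -574.29366147,  238.56345942]), 'tcp_rot': array([-3.14018036e+00, -7.75498847e-07,  4.03778048e-01]), 'contact_force': array([0.40774375, 0.78959583, 1.27127953]), 'wrist_torque': array([ 0.00757792, -0.00353756,  0.05844789]), 'grasp_force': 0.0, 'opening': 0.9979441920911593}
top 43.92459128379022 [ 387.54556102  -52.80278155 1484.48938942]
side 49.57439081323958 [202.73614362 754.63281422 985.00597885]
```

View pics/top0.png

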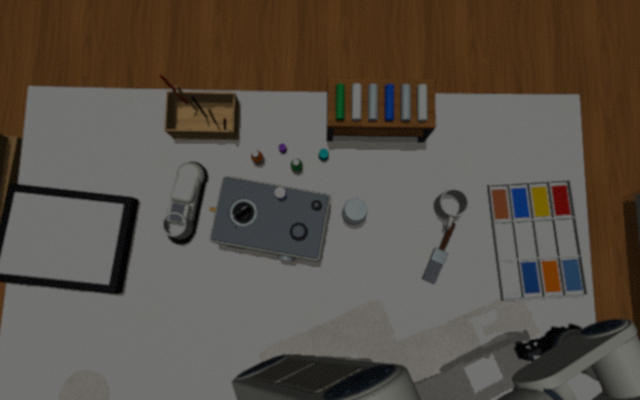

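View pics/side0.png

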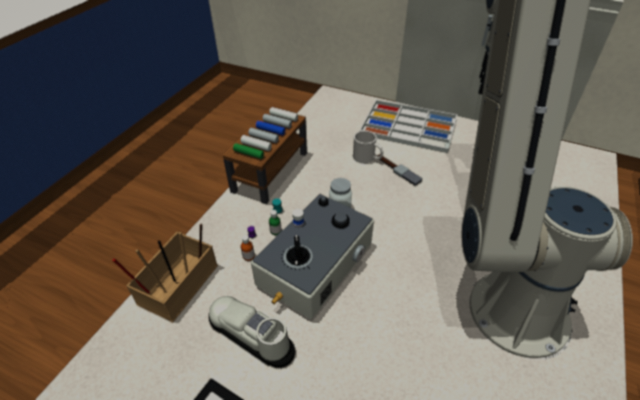

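The top view shows the compressor at (270,218), with its deck corners around (222,178), (329,190), (320,260) and (213,246). Candidates:
- **Dial:** at (243,212).
- **Start button:** the large disc at (298,231), not the small bleed button at (316,205).
- **Pot:** the white one on the deck at (280,193). The purple (282,147) and turquoise (323,154) pots are decoys.

Next I'll fit the deck and check the choice in one close crop.

```bash
python3 - <<'E'
from h import *
import pickle
F=pickle.load(open("f0.pkl","rb"));f=F["top"]
g=f["img"].astype(int); hsv=cv2.cvtColor(f["img"],cv2.COLOR_RGB2HSV)
print(g[240,250],g[200,300],g[300,250],g[245,213])
m=((abs(g-g[240,250]).sum(2)<36)*255).astype(np.uint8)
m[:, :200]=0;m[:,340:]=0;m[:165]=0;m[270:]=0
m=cv2.morphologyEx(m,cv2.MORPH_OPEN,np.ones((3,3)))
c=max(cv2.findContours(m,0,2)[0],key=cv2.contourArea)
c=cv2.convexHull(c)
P=ray(f,c.reshape(-1,2),120)[:,:2]
r=cv2.minAreaRect(P.astype(np.float32));print(r)
# compressor yaw: x axis = short side pointing away from robot
b=cv2.boxPoints(r);e=[b[1]-b[0],b[2]-b[1]];e=min(e,key=np.linalg.norm);e=e*np.sign(e[0])
yaw=np.arctan2(e[1],e[0]);print("yaw",yaw)
R=np.array([[np.cos(yaw),-np.sin(yaw)],[np.sin(yaw),np.cos(yaw)]])
L={"dial":(0,75,177),"start":(-25,-85,138),"bleed":(55,-120,137)}
im=f["img"].copy()
for k,(x,y,z) in L.items():
    w=R@[x,y]+r[0];p=proj(f,[*w,z])[0];print(k,w,p)
save(f,"crop0",(200,165,340,275),5)
E
```

```text
[59 64 67] [59 66 68] [112 112 110] [110 111 109]
((527.3961791992188, 78.6745834350586), (310.2581481933594, 206.27198791503906), 80.59947967529297)
yaw -0.1640701
dial [539.64630386 152.66738266] [241.10503472 214.77785455]
start [488.84843817  -1.10054746] [299.31968781 235.89855179]
bleed [562.05736583 -48.69732007] [317.27245289 209.42444997]
```

View pics/crop0.png

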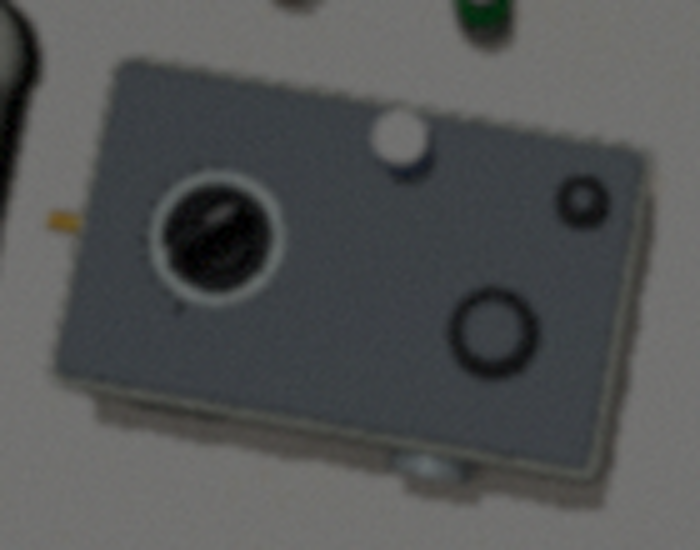

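The crop confirms the layout: dial at about (243.6,212.6), start at (298.8,231.6), bleed at (316.4,205.4), and the white pot at (280,192). The mask also took in the front panel, so I'll refit from these three features.

```bash
python3 - <<'E'
from h import *
import pickle
f=pickle.load(open("f0.pkl","rb"))["top"]
px=[(243.6,212.6),(298.8,231.6),(316.4,205.4),(280.3,192.5),(235.6,226.6)]
Z=[121,132,132,162,120]
W=np.array([ray(f,p,z)[0] for p,z in zip(px,Z)]);print(W.round(1))
A=np.array([[0,75],[-25,-85],[55,-120.]])
a=A-A.mean(0);b=W[:3,:2]-W[:3,:2].mean(0)
U,S,V=np.linalg.svd(a.T@b);R=(U@V).T
o=W[:3,:2].mean(0)-R@A.mean(0);print("yaw",np.arctan2(R[1,0],R[0,0]),"o",o,"\n",A@R.T+o-W[:3,:2])
w=grab_frame("wrist");c=-np.array(w["R"]).T@w["t"];s=sense()
from scipy.spatial.transform import Rotation as Ro
T=Ro.from_euler("xyz",s["tcp_rot"]).as_matrix();print("cam in tool",T.T@(c-s["eef_pos"]),"fwd",T.T@np.array(w["R"])[2],w["vertical_fov"])
d=np.array([*(R@[0,75]+o),239]);print("dial",d,"delta tool",T.T@(d-s["eef_pos"]))
E
```

```text
[[552.3 154.8 121. ]
 [501.    0.8 132. ]
 [573.8 -46.1 132. ]
 [603.4  51.8 162. ]
 [513.3 175.4 120. ]]
yaw -0.16679379981341816 o [539.71162688  80.8958738 ] 
 [[-0.14877169  0.02416534]
 [-0.04553322  0.43260471]
 [ 0.19430491 -0.45677005]]
cam in tool [  78.54706632    0.32170432 -135.38623407] fwd [-3.05345888e-01  3.35023298e-04  9.52241449e-01] 63.58529736793275
dial [552.1632396  154.85503375 239.        ] delta tool [ 5.68627009e+02 -5.50094347e+02  3.04208233e-01]
```

Call:
{"name": "step_arm", "arguments": {
  "motion": [
    {"claw": 85,"delta_pos": [28,-27.5,0]},
    {"claw": 85,"delta_pos": [28.5,-27.5,0]},
    {"claw": 85,"delta_pos": [28.5,-27.5,0]},
    {"claw": 85,"delta_pos": [28.5,-27.5,0]},
    {"claw": 85,"delta_pos": [28.5,-27.5,0]},
    {"claw": 85,"delta_pos": [28.5,-27.5,0]},
    {"claw": 85,"delta_pos": [28.5,-27.5,0]},
    {"claw": 85,"delta_pos": [28.5,-27.5,0]}
  ]
}}

```text
schema error: expected keys claw, delta_pos, turn
```

Call:
{"name": "step_arm", "arguments": {
  "motion": [
    {"claw": 85,"delta_pos": [28.5,-27.5,0]},
    {"claw": 85,"delta_pos": [28.5,-27.5,0]},
    {"claw": 85,"delta_pos": [28.5,-27.5,0]},
    {"claw": 85,"delta_pos": [28.5,-27.5,0]},
    {"claw": 85,"delta_pos": [28.5,-27.5,0]},
    {"claw": 85,"delta_pos": [28.5,-27.5,0]},
    {"claw": 85,"delta_pos": [28.5,-27.5,0]},
    {"claw": 85,"delta_pos": [28.5,-27.5,0]}
  ]
}}

```text
schema error: expected keys claw, delta_pos, turn
```

Call:
{"name": "step_arm", "arguments": {
  "motion": [
    {"claw": 85,"delta_pos": [28.5,-27.5,0]},
    {"claw": 85,"delta_pos": [28.5,-27.5,0]},
    {"claw": 85,"delta_pos": [28,-27.5,0]},
    {"claw": 85,"delta_pos": [28,-27.5,0]},
    {"claw": 85,"delta_pos": [0,0,0]},
    {"claw": 85,"delta_pos": [0,0,0]},
    {"claw": 85,"delta_pos": [0,0,0]}
  ]
}}

```text
schema error: expected keys claw, delta_pos, turn
```

```bash
python3 - <<'E'
from h import *
import pickle
w=grab_frame("wrist");s=sense();pickle.dump((w,s),open("w1.pkl","wb"))
print(s["eef_pos"],s["tcp_rot"],s["qpos"],proj(w,[552.2,154.9,125]),proj(w,[552.2,154.9,177]))
save(w,"w1")
E
```

```text
[ 245.46907387 -574.47828645  238.86229612] [-3.14076890e+00 -9.26537935e-06  4.03777850e-01] [-1.16939224e+00  3.53373775e-01  1.63383215e+00  7.99006283e-06
  1.15521051e+00 -2.37699979e-03] [[4649.89596398 4469.33101252]] [[69766.00162662 66689.68901538]]
```

View pics/w1.png

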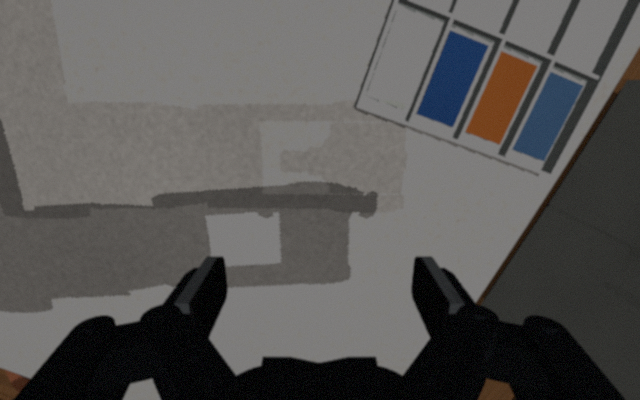

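The moves were refused because every row needs "turn", so this picture still shows the start pose: fingertips at about (215,270) and (425,270), no compressor. I'll resend the moves with all three keys.

Call:
{"name": "step_arm", "arguments": {
  "motion": [
    {"claw": 85,"delta_pos": [28,-27.5,0],"turn": 0},
    {"claw": 85,"delta_pos": [28.5,-27.5,0],"turn": 0},
    {"claw": 85,"delta_pos": [28.5,-27.5,0],"turn": 0},
    {"claw": 85,"delta_pos": [28.5,-27.5,0],"turn": 0},
    {"claw": 85,"delta_pos": [28.5,-27.5,0],"turn": 0},
    {"claw": 85,"delta_pos": [28.5,-27.5,0],"turn": 0},
    {"claw": 85,"delta_pos": [28.5,-27.5,0],"turn": 0},
    {"claw": 85,"delta_pos": [28.5,-27.5,0],"turn": 0}
  ]
}}

```text
clock: 0.87
eef_pos: [368.5, -281.2, 239.3]
tcp_rot: [3.141, -0.0, 0.403]
contact_force: [1.5, -0.4, 0.0]
opening: 0.993
grasp_force: 0.0
```

Call:
{"name": "step_arm", "arguments": {
  "motion": [
    {"claw": 85,"delta_pos": [28.5,-27.5,0],"turn": 0},
    {"claw": 85,"delta_pos": [28.5,-27.5,0],"turn": 0},
    {"claw": 85,"delta_pos": [28.5,-27.5,0],"turn": 0},
    {"claw": 85,"delta_pos": [28.5,-27.5,0],"turn": 0},
    {"claw": 85,"delta_pos": [28.5,-27.5,0],"turn": 0},
    {"claw": 85,"delta_pos": [28.5,-27.5,0],"turn": 0},
    {"claw": 85,"delta_pos": [28.5,-27.5,0],"turn": 0},
    {"claw": 85,"delta_pos": [28.5,-27.5,0],"turn": 0}
  ]
}}

```text
clock: 1.53
eef_pos: [491.9, 10.9, 239.4]
tcp_rot: [3.141, -0.0, 0.404]
contact_force: [1.0, -1.1, -0.1]
opening: 0.996
grasp_force: 0.0
```

Call:
{"name": "step_arm", "arguments": {
  "motion": [
    {"claw": 85,"delta_pos": [28.5,-27.5,0],"turn": 0},
    {"claw": 85,"delta_pos": [28.5,-27.5,0],"turn": 0},
    {"claw": 85,"delta_pos": [28,-27.5,0],"turn": 0},
    {"claw": 85,"delta_pos": [28,-27.5,0],"turn": 0},
    {"claw": 85,"delta_pos": [0,0,0],"turn": 0},
    {"claw": 85,"delta_pos": [0,0,0],"turn": 0},
    {"claw": 85,"delta_pos": [0,0,0],"turn": 0}
  ]
}}

```text
clock: 2.12
eef_pos: [551.7, 154.2, 238.8]
tcp_rot: [3.141, 0.001, 0.405]
contact_force: [1.2, -0.1, -0.8]
opening: 0.995
grasp_force: 0.0
```

```bash
python3 - <<'E'
from h import *
import pickle
w=grab_frame("wrist");s=sense();pickle.dump((w,s),open("w1.pkl","wb"))
print(s["eef_pos"],s["tcp_rot"],s["qpos"],proj(w,[552.2,154.9,125]),proj(w,[552.2,154.9,177]))
save(w,"w2")
E
```

```text
[551.58199719 153.58896357 238.97466045] [3.14144861e+00 1.18915506e-03 4.03598031e-01] [ 2.69129270e-01  2.72920045e-01  1.74720776e+00 -3.35280010e-04
  1.12262398e+00  1.43647294e+00] [[317.73786752 194.73108956]] [[317.50946471 218.40071784]]
```

View pics/w2.png

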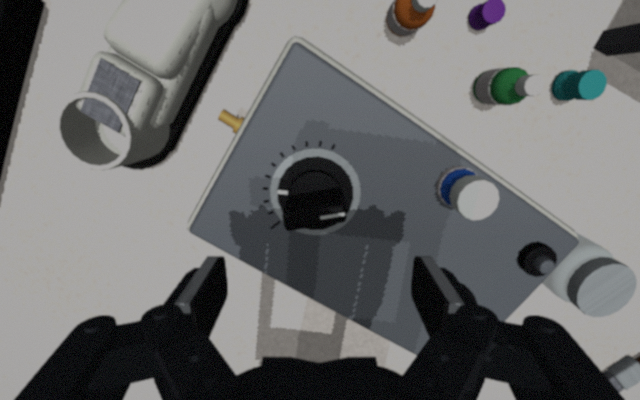

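The wrist view shows the dial centre at about (317,195) and the white skirt line at (283,192). The long stop mark is at (276,225), with short marks clockwise from it, and the cap stroke runs (320,216) to (344,214).

```bash
cat >> h.py <<'E'
C=np.array([552.2,154.9])
def polar(f,z,r0,r1,n=720,c=C):
    """max-channel image unrolled about the dial axis on plane z: rows=angle (world yaw), cols=radius"""
    a=np.linspace(-np.pi,np.pi,n,endpoint=False);r=np.arange(r0,r1,.5)
    A,Rr=np.meshgrid(a,r,indexing="ij")
    X=np.stack([c[0]+Rr*np.cos(A),c[1]+Rr*np.sin(A),np.full(A.shape,z)],-1)
    p=proj(f,X.reshape(-1,3)).reshape(n,-1,2).astype(np.float32)
    return a,cv2.remap(f["img"],p[...,0],p[...,1],cv2.INTER_LINEAR).mean(2)
E
python3 - <<'E'
from h import *
import pickle
w,s=pickle.load(open("w1.pkl","rb"))
f=w
# stroke/bar via rays
P=ray(f,[(320,216),(344,214),(283,192),(276,225)],177);print(P[:2])
for p,z in(((283,192),126),((276,225),120)):
    q=ray(f,p,z)[0];print(q,np.arctan2(*(q[:2]-C)[::-1]),np.hypot(*(q[:2]-C)))
d=P[1]-P[0];print("stroke yaw",np.arctan2(d[1],d[0]))
sub=f["img"][150:245,260:365];m=(sub.mean(2)<22).astype(np.uint8)
# white ring contour centre (ellipse fit) on z=121
hsv=f["img"].mean(2)
big=cv2.resize(f["img"][140:250,255:375],None,fx=5,fy=5,interpolation=cv2.INTER_CUBIC)
cv2.imwrite("pics/w2c.png",np.clip(big[...,::-1].astype(float)*1.8,0,255))
for z,r0,r1 in((125,24,30),(121,37,43)):
    a,I=polar(f,z,r0,r1);v=I.mean(1);
    print(z,[(round(a[i],3),round(v[i])) for i in range(0,720,12)])
E
```

```text
[[554.3917798  154.06383153 177.        ]
 [561.84218164 140.20539197 177.        ]]
[543.61229121 181.60113185 126.        ] 1.8819711812927038 28.048158309445846
[511.92036316 176.37529342 120.        ] 2.651774108024585 45.64687691418944
stroke yaw -1.0775172251993885
125 [(np.float64(-3.142), 10), (np.float64(-3.037), 7), (np.float64(-2.932), 8), (np.float64(-2.827), 10), (np.float64(-2.723), 9), (np.float64(-2.618), 11), (np.float64(-2.513), 12), (np.float64(-2.409), 15), (np.float64(-2.304), 18), (np.float64(-2.199), 20), (np.float64(-2.094), 24), (np.float64(-1.99), 41), (np.float64(-1.885), 109), (np.float64(-1.78), 71), (np.float64(-1.676), 24), (np.float64(-1.571), 44), (np.float64(-1.466), 50), (np.float64(-1.361), 52), (np.float64(-1.257), 46), (np.float64(-1.152), 51), (np.float64(-1.047), 51), (np.float64(-0.942), 44), (np.float64(-0.838), 48), (np.float64(-0.733), 44), (np.float64(-0.628), 41), (np.float64(-0.524), 41), (np.float64(-0.419), 36), (np.float64(-0.314), 35), (np.float64(-0.209), 31), (np.float64(-0.105), 31), (np.float64(0.0), 27), (np.float64(0.105), 24),
[... 1655 characters left out ...]
np.float64(0.733), 97), (np.float64(0.838), 94), (np.float64(0.942), 107), (np.float64(1.047), 117), (np.float64(1.152), 107), (np.float64(1.257), 119), (np.float64(1.361), 108), (np.float64(1.466), 121), (np.float64(1.571), 119), (np.float64(1.676), 103), (np.float64(1.78), 105), (np.float64(1.885), 96), (np.float64(1.99), 105), (np.float64(2.094), 99), (np.float64(2.199), 102), (np.float64(2.304), 98), (np.float64(2.409), 73), (np.float64(2.513), 75), (np.float64(2.618), 55), (np.float64(2.723), 37), (np.float64(2.827), 17), (np.float64(2.932), 27), (np.float64(3.037), 54)][ WARN:0@0.097] global loadsave.cpp:1063 imwrite_ Unsupported depth image for selected encoder is fallbacked to CV_8U.
```

View pics/w2c.png

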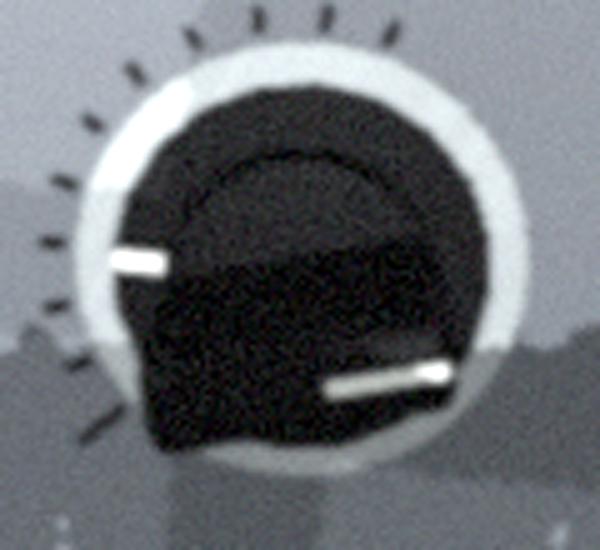

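Skirt line minus stop mark gives about 0.77 rad, so the dial sits on click 3. The bar yaw is about -1.08 (or 2.06), and I'll use 2.06 to stay clear of the wrist joint limits.

Call:
{"name": "step_arm", "arguments": {
  "motion": [
    {"claw": 85,"delta_pos": [1.5,-2,0],"turn": 0},
    {"claw": 85,"delta_pos": [0,0,0],"turn": -0.118},
    {"claw": 85,"delta_pos": [0,0,0],"turn": -0.118},
    {"claw": 85,"delta_pos": [0,0,0],"turn": -0.118},
    {"claw": 85,"delta_pos": [0,0,0],"turn": -0.118},
    {"claw": 85,"delta_pos": [0,0,0],"turn": -0.118},
    {"claw": 85,"delta_pos": [0,0,0],"turn": -0.118},
    {"claw": 85,"delta_pos": [0,0,0],"turn": -0.118}
  ]
}}

```text
clock: 2.83
eef_pos: [552.7, 155.6, 239.5]
tcp_rot: [3.141, -0.0, 1.234]
contact_force: [-0.6, -0.1, -0.2]
opening: 0.997
grasp_force: 0.0
```

Call:
{"name": "step_arm", "arguments": {
  "motion": [
    {"claw": 60,"delta_pos": [0,0,0],"turn": -0.118},
    {"claw": 60,"delta_pos": [0,0,0],"turn": -0.118},
    {"claw": 60,"delta_pos": [0,0,0],"turn": -0.118},
    {"claw": 60,"delta_pos": [0,0,0],"turn": -0.118},
    {"claw": 60,"delta_pos": [0,0,0],"turn": -0.118},
    {"claw": 60,"delta_pos": [0,0,0],"turn": -0.118},
    {"claw": 60,"delta_pos": [0,0,0],"turn": -0.118},
    {"claw": 60,"delta_pos": [0,0,0],"turn": 0}
  ]
}}

```text
clock: 3.5
eef_pos: [552.7, 155.7, 239.5]
tcp_rot: [3.141, 0.0, 2.06]
contact_force: [-0.5, 0.4, 0.3]
opening: 0.703
grasp_force: 0.0
```

Call:
{"name": "step_arm", "arguments": {
  "motion": [
    {"claw": 60,"delta_pos": [0,0,0],"turn": 0},
    {"claw": 60,"delta_pos": [0,0,0],"turn": 0},
    {"claw": 60,"delta_pos": [0,0,0],"turn": 0}
  ]
}}

```text
clock: 3.75
eef_pos: [552.8, 156.5, 239.4]
tcp_rot: [3.142, 0.0, 2.052]
contact_force: [0.3, -0.0, 0.2]
opening: 0.703
grasp_force: 0.0
```

```bash
python3 - <<'E'
from h import *
import pickle
w=grab_frame("wrist");s=sense();pickle.dump((w,s),open("w3.pkl","wb"))
print(s["eef_pos"],s["tcp_rot"],s["qpos"][5],proj(w,[552.4,156.3,121]),proj(w,[552.4,156.3,177]))
w["img"]=np.clip(w["img"].astype(int)*18//10,0,255).astype(np.uint8)
save(w,"w3",(240,130,400,250),5)
E
```

```text
[552.81923624 156.60448795 239.34257187] [3.14153474e+00 5.62878045e-06 2.05328240e+00] -0.2090528806711866 [[318.027534   193.15635197]] [[317.72541683 218.04343911]]
```

View pics/w3.png

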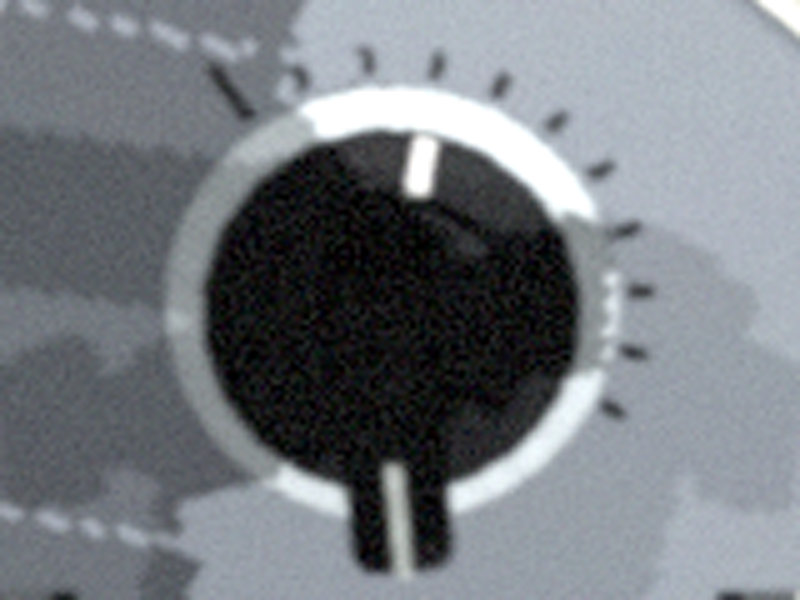

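The ring centre (318,190.6) lines up with the tool's y axis, and the bar is about 0.09 rad anticlockwise of the tool. I'll correct that, then descend and grip.

Call:
{"name": "step_arm", "arguments": {
  "motion": [
    {"claw": 50,"delta_pos": [1,0,0],"turn": -0.09},
    {"claw": 50,"delta_pos": [0,0,15],"turn": 0},
    {"claw": 50,"delta_pos": [0,0,15],"turn": 0},
    {"claw": 50,"delta_pos": [0,0,15],"turn": 0},
    {"claw": 50,"delta_pos": [0,0,15],"turn": 0},
    {"claw": 50,"delta_pos": [0,0,15],"turn": 0},
    {"claw": 50,"delta_pos": [0,0,14],"turn": 0},
    {"claw": 50,"delta_pos": [0,0,0],"turn": 0}
  ],
  "force": 25
}}

```text
clock: 4.47
eef_pos: [550.7, 157.3, 147.7]
tcp_rot: [-3.137, -0.001, 2.144]
contact_force: [0.3, -0.3, -0.1]
opening: 0.591
grasp_force: 0.0
```

Call:
{"name": "step_arm", "arguments": {
  "motion": [
    {"claw": 25,"delta_pos": [0,0,0],"turn": 0},
    {"claw": 25,"delta_pos": [0,0,0],"turn": 0},
    {"claw": 25,"delta_pos": [0,0,0],"turn": 0},
    {"claw": 10,"delta_pos": [0,0,0],"turn": 0},
    {"claw": 10,"delta_pos": [0,0,0],"turn": 0},
    {"claw": 10,"delta_pos": [0,0,0],"turn": 0},
    {"claw": 10,"delta_pos": [0,0,0],"turn": 0}
  ],
  "force": 25
}}

```text
clock: 5.05
eef_pos: [551.9, 157.2, 151.4]
tcp_rot: [-3.141, 0.0, 2.146]
contact_force: [-4.8, -3.5, 7.9]
opening: 0.162
grasp_force: 28.1
```

```bash
cat >> h.py <<'E'
def look(zs=125):
    from scipy.signal import find_peaks
    w=grab_frame("wrist");s=sense()
    t=grab_frame("top")
    print("pos",s["eef_pos"].round(1),"yaw",round(s["tcp_rot"][2],3),"F",s["contact_force"].round(1),"M",s["wrist_torque"].round(3),"q6",round(s["qpos"][5],2),"grip",s["grasp_force"],s["opening"])
    for n,f in(("wrist",w),("top",t)):
        a,I=polar(f,126,25,30,c=np.array([552.4,156.3]));v=np.convolve(I.mean(1),np.ones(9)/9,"same")
        p,_=find_peaks(v,prominence=12);print(n,[(round(a[i],3),"dial %.3f"%(2.652-a[i]),round(v[i])) for i in p])
    return w,t,s
E
python3 - <<'E'
from h import *
look()
E
```

```text
pos [551.9 157.2 151.5] yaw 2.146 F [-5.  -2.8  8.5] M [-0.604  0.845  0.042] q6 -0.3 grip 28.068707585334778 0.15572978490656267
wrist [(np.float64(-1.545), 'dial 4.197', 79), (np.float64(-0.419), 'dial 3.071', 77), (np.float64(1.868), 'dial 0.784', 156)]
top [(np.float64(-3.002), 'dial 5.654', 98), (np.float64(0.183), 'dial 2.469', 99), (np.float64(3.002), 'dial -0.350', 97)]
```

The bar is gripped at about 13 mm opening, and the wrist camera still reads the skirt at 0.784. I'll wind back in stages.

Call:
{"name": "step_arm", "arguments": {
  "motion": [
    {"claw": 10,"delta_pos": [0,0,-1],"turn": 0},
    {"claw": 10,"delta_pos": [0,0,0],"turn": -0.08},
    {"claw": 10,"delta_pos": [0,0,0],"turn": -0.08},
    {"claw": 10,"delta_pos": [0,0,0],"turn": -0.08},
    {"claw": 10,"delta_pos": [0,0,0],"turn": -0.08},
    {"claw": 10,"delta_pos": [0,0,0],"turn": -0.08},
    {"claw": 10,"delta_pos": [0,0,0],"turn": 0},
    {"claw": 10,"delta_pos": [0,0,0],"turn": 0}
  ],
  "force": 40
}}

```text
clock: 5.82
eef_pos: [552.0, 157.4, 151.5]
tcp_rot: [-3.141, -0.0, 2.543]
contact_force: [-2.7, -2.9, 1.5]
opening: 0.158
grasp_force: 41.5
```

```bash
python3 - <<'E'
from h import *
look()
E
```

```text
pos [552.  157.4 151.5] yaw 2.543 F [-4.1 -3.6  2.8] M [-0.463  0.647  0.053] q6 -0.7 grip 41.561686992645264 0.15439139410640104
wrist [(np.float64(-1.117), 'dial 3.769', 88), (np.float64(-0.009), 'dial 2.661', 83), (np.float64(2.129), 'dial 0.523', 139)]
top [(np.float64(-3.002), 'dial 5.654', 98), (np.float64(0.218), 'dial 2.434', 99), (np.float64(3.011), 'dial -0.359', 98)]
```

Call:
{"name": "step_arm", "arguments": {
  "motion": [
    {"claw": 10,"delta_pos": [0,0,0],"turn": -0.08},
    {"claw": 10,"delta_pos": [0,0,0],"turn": -0.08},
    {"claw": 10,"delta_pos": [0,0,0],"turn": -0.08},
    {"claw": 10,"delta_pos": [0,0,0],"turn": -0.08},
    {"claw": 10,"delta_pos": [0,0,0],"turn": -0.08},
    {"claw": 10,"delta_pos": [0,0,0],"turn": 0},
    {"claw": 10,"delta_pos": [0,0,0],"turn": 0}
  ]
}}

```text
clock: 6.5
eef_pos: [552.1, 157.7, 151.5]
tcp_rot: [-3.141, -0.001, 2.942]
contact_force: [-3.9, -2.1, 4.2]
opening: 0.159
grasp_force: 41.8
```

```bash
python3 - <<'E'
from h import *
look()
E
```

```text
pos [552.  157.7 151.5] yaw 2.942 F [-5.  -2.4  5. ] M [-0.346  0.736 -0.075] q6 -1.1 grip 41.84119462966919 0.15944371649831351
wrist [(np.float64(-1.265), 'dial 3.917', 43), (np.float64(-0.707), 'dial 3.359', 94), (np.float64(0.419), 'dial 2.233', 87), (np.float64(1.134), 'dial 1.518', 39), (np.float64(2.443), 'dial 0.209', 148)]
top [(np.float64(-2.976), 'dial 5.628', 98), (np.float64(0.052), 'dial 2.600', 99), (np.float64(3.019), 'dial -0.367', 98)]
```

In contact now: dial 0.21 being pulled off click 1 at yaw 2.942. The stop contact should come near yaw 3.15, and the target is about -0.14 rad.

Call:
{"name": "step_arm", "arguments": {
  "motion": [
    {"claw": 10,"delta_pos": [0,0,0],"turn": -0.06},
    {"claw": 10,"delta_pos": [0,0,0],"turn": -0.06},
    {"claw": 10,"delta_pos": [0,0,0],"turn": -0.06},
    {"claw": 10,"delta_pos": [0,0,0],"turn": -0.06},
    {"claw": 10,"delta_pos": [0,0,0],"turn": -0.04},
    {"claw": 10,"delta_pos": [0,0,0],"turn": 0},
    {"claw": 10,"delta_pos": [0,0,0],"turn": 0}
  ]
}}

```text
clock: 7.18
eef_pos: [552.1, 157.9, 151.5]
tcp_rot: [3.141, -0.001, -3.062]
contact_force: [-5.7, -0.9, 5.2]
opening: 0.157
grasp_force: 41.8
```

```bash
python3 - <<'E'
from h import *
look()
E
```

```text
pos [552.1 157.9 151.5] yaw -3.062 F [-4.5 -0.8  6.2] M [-0.222  0.952 -0.165] q6 -1.37 grip 41.84011101722717 0.15793177602624317
wrist [(np.float64(-1.117), 'dial 3.769', 54), (np.float64(-0.419), 'dial 3.071', 94), (np.float64(0.707), 'dial 1.945', 86), (np.float64(1.44), 'dial 1.212', 39), (np.float64(2.705), 'dial -0.053', 148)]
top [(np.float64(-2.985), 'dial 5.637', 99), (np.float64(0.044), 'dial 2.608', 99), (np.float64(3.019), 'dial -0.367', 98)]
```

Call:
{"name": "step_arm", "arguments": {
  "motion": [
    {"claw": 10,"delta_pos": [0,0,0],"turn": -0.03},
    {"claw": 10,"delta_pos": [0,0,0],"turn": -0.03},
    {"claw": 10,"delta_pos": [0,0,0],"turn": -0.02},
    {"claw": 10,"delta_pos": [0,0,0],"turn": 0},
    {"claw": 10,"delta_pos": [0,0,0],"turn": 0},
    {"claw": 10,"delta_pos": [0,0,0],"turn": 0}
  ]
}}

```text
clock: 7.78
eef_pos: [552.0, 157.9, 151.5]
tcp_rot: [3.141, -0.001, -2.982]
contact_force: [-4.5, -0.8, 5.3]
opening: 0.157
grasp_force: 42.0
```

```bash
python3 - <<'E'
from h import *
look()
E
```

```text
pos [552.  157.9 151.5] yaw -2.982 F [-4.7 -0.7  5.2] M [-0.237  0.979 -0.315] q6 -1.45 grip 41.95209324359894 0.15461089734654745
wrist [(np.float64(-1.1), 'dial 3.752', 58), (np.float64(-0.34), 'dial 2.992', 93), (np.float64(0.794), 'dial 1.858', 86), (np.float64(1.606), 'dial 1.046', 40), (np.float64(2.784), 'dial -0.132', 148)]
top [(np.float64(-3.107), 'dial 5.759', 98), (np.float64(0.358), 'dial 2.294', 98), (np.float64(3.098), 'dial -0.446', 98)]
```

The dial reads -0.13, firmly against the stop and well short of -0.30. Now clockwise.

Call:
{"name": "step_arm", "arguments": {
  "motion": [
    {"claw": 10,"delta_pos": [0,0,0],"turn": 0.08},
    {"claw": 10,"delta_pos": [0,0,0],"turn": 0.08},
    {"claw": 10,"delta_pos": [0,0,0],"turn": 0.08},
    {"claw": 10,"delta_pos": [0,0,0],"turn": 0.08},
    {"claw": 10,"delta_pos": [0,0,0],"turn": 0.08},
    {"claw": 10,"delta_pos": [0,0,0],"turn": 0.08},
    {"claw": 10,"delta_pos": [0,0,0],"turn": 0.08},
    {"claw": 10,"delta_pos": [0,0,0],"turn": 0.08}
  ]
}}

```text
clock: 8.55
eef_pos: [552.1, 157.5, 151.5]
tcp_rot: [-3.141, -0.0, 2.658]
contact_force: [-5.5, -2.7, 5.4]
opening: 0.153
grasp_force: 42.0
```

Call:
{"name": "step_arm", "arguments": {
  "motion": [
    {"claw": 10,"delta_pos": [0,0,0],"turn": 0.08},
    {"claw": 10,"delta_pos": [0,0,0],"turn": 0.08},
    {"claw": 10,"delta_pos": [0,0,0],"turn": 0.08},
    {"claw": 10,"delta_pos": [0,0,0],"turn": 0.08},
    {"claw": 10,"delta_pos": [0,0,0],"turn": 0},
    {"claw": 10,"delta_pos": [0,0,0],"turn": 0}
  ]
}}

```text
clock: 9.05
eef_pos: [552.0, 157.4, 151.5]
tcp_rot: [-3.141, -0.0, 2.341]
contact_force: [-5.5, -3.1, 6.0]
opening: 0.156
grasp_force: 42.0
```

```bash
python3 - <<'E'
from h import *
look()
E
```

```text
pos [552.  157.3 151.5] yaw 2.341 F [-5.3 -4.4  5.6] M [-0.665  0.906  0.05 ] q6 -0.49 grip 41.9766891002655 0.1589557037272831
wrist [(np.float64(-1.326), 'dial 3.978', 82), (np.float64(-0.218), 'dial 2.870', 80), (np.float64(1.676), 'dial 0.976', 34), (np.float64(2.129), 'dial 0.523', 133)]
top [(np.float64(-3.089), 'dial 5.741', 99), (np.float64(0.044), 'dial 2.608', 98), (np.float64(3.098), 'dial -0.446', 98)]
```

Call:
{"name": "step_arm", "arguments": {
  "motion": [
    {"claw": 10,"delta_pos": [0,0,0],"turn": 0.07},
    {"claw": 10,"delta_pos": [0,0,0],"turn": 0.07},
    {"claw": 10,"delta_pos": [0,0,0],"turn": 0.07},
    {"claw": 10,"delta_pos": [0,0,0],"turn": 0.07},
    {"claw": 10,"delta_pos": [0,0,0],"turn": 0.07},
    {"claw": 10,"delta_pos": [0,0,0],"turn": 0.07},
    {"claw": 10,"delta_pos": [0,0,0],"turn": 0},
    {"claw": 10,"delta_pos": [0,0,0],"turn": 0}
  ]
}}

```text
clock: 9.82
eef_pos: [551.8, 157.2, 151.5]
tcp_rot: [-3.14, 0.001, 1.921]
contact_force: [-6.5, -4.4, 6.5]
opening: 0.158
grasp_force: 42.2
```

```bash
python3 - <<'E'
from h import *
look()
E
```

```text
pos [551.8 157.1 151.5] yaw 1.921 F [-5.8 -5.1  6.6] M [-0.83   0.987 -0.011] q6 -0.07 grip 42.16573655605316 0.15857415764849936
wrist [(np.float64(-1.772), 'dial 4.424', 75), (np.float64(-0.654), 'dial 3.306', 75), (np.float64(1.763), 'dial 0.889', 175)]
top [(np.float64(-3.063), 'dial 5.715', 99), (np.float64(0.201), 'dial 2.451', 99), (np.float64(3.098), 'dial -0.446', 98)]
```

Contact reading: dial 0.889 at yaw 1.921. Another 0.36 rad passes the two snaps (about 0.92 and 1.18) and should settle on click 5.

Call:
{"name": "step_arm", "arguments": {
  "motion": [
    {"claw": 10,"delta_pos": [0,0,0],"turn": 0.06},
    {"claw": 10,"delta_pos": [0,0,0],"turn": 0.06},
    {"claw": 10,"delta_pos": [0,0,0],"turn": 0.06},
    {"claw": 10,"delta_pos": [0,0,0],"turn": 0.06},
    {"claw": 10,"delta_pos": [0,0,0],"turn": 0.06},
    {"claw": 10,"delta_pos": [0,0,0],"turn": 0.05},
    {"claw": 10,"delta_pos": [0,0,0],"turn": 0},
    {"claw": 10,"delta_pos": [0,0,0],"turn": 0}
  ]
}}

```text
clock: 10.58
eef_pos: [551.7, 157.0, 151.5]
tcp_rot: [-3.14, 0.001, 1.571]
contact_force: [-5.9, -5.0, 7.5]
opening: 0.158
grasp_force: 42.2
```

```bash
python3 - <<'E'
from h import *
look()
E
```

```text
pos [551.6 157.1 151.5] yaw 1.572 F [-6.8 -4.3  7.8] M [-0.946  1.121  0.022] q6 0.28 grip 42.18540966510773 0.15576917064390616
wrist [(np.float64(-2.138), 'dial 4.790', 70), (np.float64(-1.021), 'dial 3.673', 71), (np.float64(1.379), 'dial 1.273', 179)]
top [(np.float64(-2.88), 'dial 5.532', 99), (np.float64(0.323), 'dial 2.329', 99), (np.float64(3.046), 'dial -0.394', 98)]
```

The dial is on click 5: it reads 1.273 against 1.309, within view bias. I'll back off into the free play, release, rise and verify.

Call:
{"name": "step_arm", "arguments": {
  "motion": [
    {"claw": 10,"delta_pos": [0,0,0],"turn": -0.06},
    {"claw": 10,"delta_pos": [0,0,0],"turn": 0},
    {"claw": 30,"delta_pos": [0,0,0],"turn": 0},
    {"claw": 50,"delta_pos": [0,0,0],"turn": 0},
    {"claw": 50,"delta_pos": [0,0,0],"turn": 0},
    {"claw": 50,"delta_pos": [0,0,0],"turn": 0},
    {"claw": 50,"delta_pos": [0,0,-10],"turn": 0},
    {"claw": 50,"delta_pos": [0,0,-20],"turn": 0}
  ]
}}

```text
clock: 11.35
eef_pos: [551.1, 157.4, 180.0]
tcp_rot: [-3.138, 0.001, 1.635]
contact_force: [-0.0, -0.6, 0.6]
opening: 0.589
grasp_force: 0.0
```

Call:
{"name": "step_arm", "arguments": {
  "motion": [
    {"claw": 50,"delta_pos": [0,0,-20],"turn": 0},
    {"claw": 50,"delta_pos": [0,0,-20],"turn": 0},
    {"claw": 50,"delta_pos": [0,0,-20],"turn": 0},
    {"claw": 50,"delta_pos": [0,0,0],"turn": 0},
    {"claw": 50,"delta_pos": [0,0,0],"turn": 0}
  ]
}}

```text
clock: 11.77
eef_pos: [553.3, 158.0, 243.1]
tcp_rot: [3.138, -0.001, 1.635]
contact_force: [0.0, 0.9, -0.3]
opening: 0.586
grasp_force: 0.0
```

```bash
python3 - <<'E'
from h import *
w,t,s=look()
w["img"]=np.clip(w["img"].astype(int)*18//10,0,255).astype(np.uint8)
save(w,"w4",(240,130,400,250),5)
E
```

```text
pos [552.5 157.8 241.8] yaw 1.635 F [-0.1 -0.2 -0. ] M [-0.021  0.002  0.026] q6 0.21 grip 0.0 0.5824232988014412
wrist [(np.float64(-1.545), 'dial 4.197', 90), (np.float64(-0.759), 'dial 3.411', 39), (np.float64(1.379), 'dial 1.273', 150)]
top [(np.float64(-3.107), 'dial 5.759', 96), (np.float64(-1.222), 'dial 3.874', 30), (np.float64(0.785), 'dial 1.867', 105), (np.float64(2.976), 'dial -0.324', 105)]
```

View pics/w4.png

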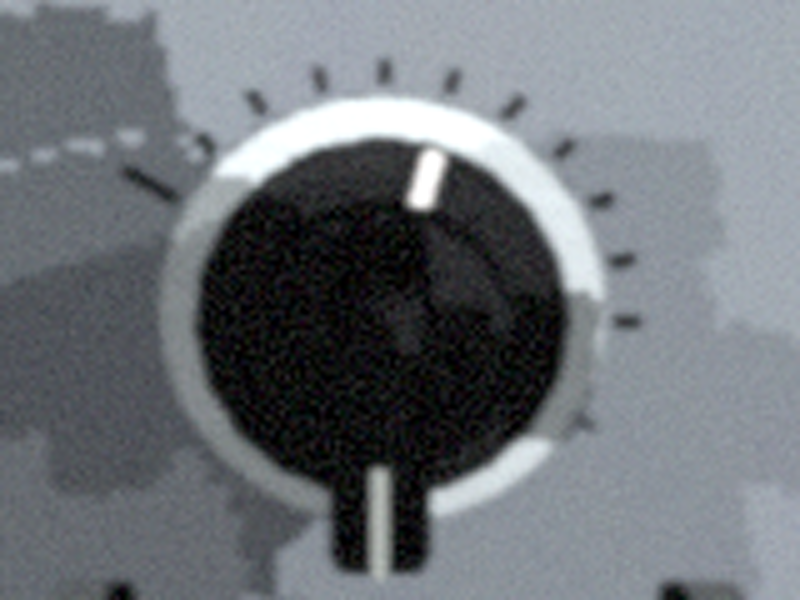

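The skirt line points at the fifth short mark, (453,80) in the crop. Next is the start button.

Call:
{"name": "step_arm", "arguments": {
  "motion": [
    {"claw": 0,"delta_pos": [-30.5,-12.5,0],"turn": 0},
    {"claw": 0,"delta_pos": [-30.5,-12.5,0],"turn": 0},
    {"claw": 0,"delta_pos": [-30.5,-12.5,0],"turn": 0},
    {"claw": 0,"delta_pos": [-30,-12,0],"turn": 0},
    {"claw": 0,"delta_pos": [-30,-12,0],"turn": 0},
    {"claw": 0,"delta_pos": [0,0,0],"turn": 0},
    {"claw": 0,"delta_pos": [0,0,0],"turn": 0},
    {"claw": 0,"delta_pos": [0,0,0],"turn": 0}
  ]
}}

```text
clock: 12.53
eef_pos: [500.8, 2.7, 240.8]
tcp_rot: [-3.141, -0.0, 1.635]
contact_force: [-0.4, -0.1, 0.5]
opening: 0.001
grasp_force: 0.0
```

```bash
python3 - <<'E'
from h import *
w=grab_frame("wrist");s=sense();print(s["eef_pos"],s["tcp_rot"],s["opening"])
print(proj(w,[[501,2.5,138],[*s["eef_pos"][:2],138]]))
w["img"]=np.clip(w["img"].astype(int)*18//10,0,255).astype(np.uint8)
save(w,"w5",(160,80,480,320),2.5)
E
```

```text
[500.96825504   3.12031792 240.85911438] [-3.14104583e+00 -4.01783478e-04  1.63578188e+00] -7.239922912739105e-05
[[318.73316705 199.58431538]
 [318.74336525 198.82396235]]
```

View pics/w5.png

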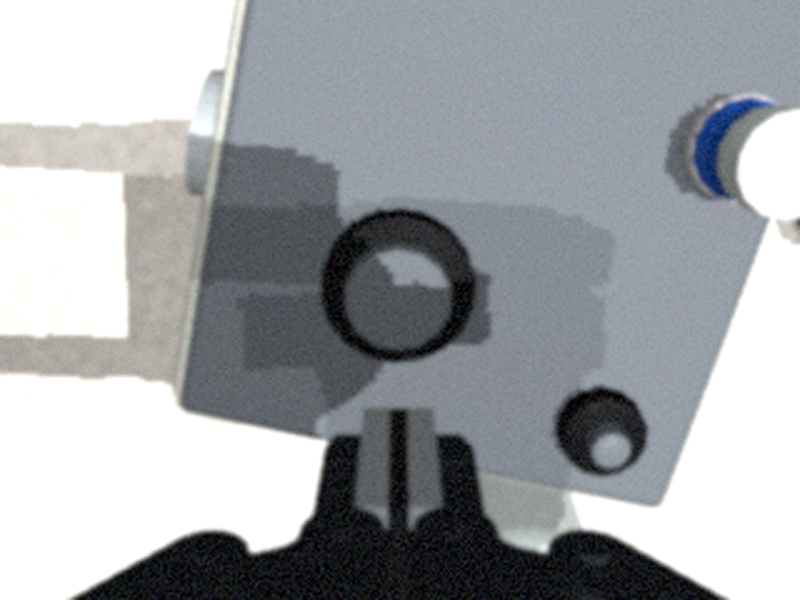

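The button centre is at crop (398,298), or pixel (319.2,199.2), matching the tool's predicted position (318.7,199.2). The closed fingertips are narrower than the button face, so I'll descend.

Call:
{"name": "step_arm", "arguments": {
  "motion": [
    {"claw": 0,"delta_pos": [0,0,16],"turn": 0},
    {"claw": 0,"delta_pos": [0,0,20],"turn": 0},
    {"claw": 0,"delta_pos": [0,0,20],"turn": 0},
    {"claw": 0,"delta_pos": [0,0,20],"turn": 0},
    {"claw": 0,"delta_pos": [0,0,14],"turn": 0},
    {"claw": 0,"delta_pos": [0,0,0],"turn": 0},
    {"claw": 0,"delta_pos": [0,0,0],"turn": 0}
  ]
}}

```text
clock: 13.17
eef_pos: [500.6, 3.5, 150.8]
tcp_rot: [-3.14, -0.0, 1.637]
contact_force: [-0.2, 0.4, -0.4]
opening: 0.0
grasp_force: 0.0
```

Call:
{"name": "step_arm", "arguments": {
  "motion": [
    {"claw": 0,"delta_pos": [0,0,1.5],"turn": 0},
    {"claw": 0,"delta_pos": [0,0,1.5],"turn": 0},
    {"claw": 0,"delta_pos": [0,0,1.5],"turn": 0},
    {"claw": 0,"delta_pos": [0,0,1.5],"turn": 0},
    {"claw": 0,"delta_pos": [0,0,0],"turn": 0},
    {"claw": 0,"delta_pos": [0,0,0],"turn": 0}
  ]
}}

```text
clock: 13.67
eef_pos: [501.5, 2.7, 145.8]
tcp_rot: [3.14, -0.0, 1.636]
contact_force: [1.1, 3.3, 4.5]
opening: 0.002
grasp_force: 2.3
```

Contact is at 4.5 N, so I'll press on gently.

Call:
{"name": "step_arm", "arguments": {
  "motion": [
    {"claw": 0,"delta_pos": [0,0,1],"turn": 0},
    {"claw": 0,"delta_pos": [0,0,1],"turn": 0},
    {"claw": 0,"delta_pos": [0,0,1],"turn": 0},
    {"claw": 0,"delta_pos": [0,0,0],"turn": 0},
    {"claw": 0,"delta_pos": [0,0,0],"turn": 0}
  ]
}}

```text
clock: 14.08
eef_pos: [501.7, 2.7, 143.8]
tcp_rot: [3.14, -0.0, 1.636]
contact_force: [-5.0, 4.1, 20.5]
opening: 0.002
grasp_force: 10.0
```

```bash
python3 - <<'E'
from h import *
w=grab_frame("wrist");d=grab_frame("side");s=sense();print(s["eef_pos"],s["contact_force"],s["wrist_torque"])
P=proj(w,[[501,2.5,132],[501,2.5,138]]);print(P)
q=proj(d,[501,2.5,138])[0].astype(int);print(q)
g=lambda i,k:np.clip(i.astype(float)*k,0,255).astype(np.uint8)[...,::-1]
a=cv2.resize(g(w["img"][200:400,220:420],3),(400,400),interpolation=cv2.INTER_CUBIC)
b=cv2.resize(g(d["img"][q[1]-35:q[1]+35,q[0]-35:q[0]+35],2),(400,400),interpolation=cv2.INTER_CUBIC)
cv2.imwrite("pics/press.png",np.hstack([a,b]))
E
```

```text
[501.64842803   2.67463945 143.82279829] [-2.40489376  3.67788406 20.08208707] [ 0.74049069  0.57884713 -0.02836259]
[[316.4891865  254.9724281 ]
 [316.41540955 260.75400064]]
[339 217]
```

View pics/press.png

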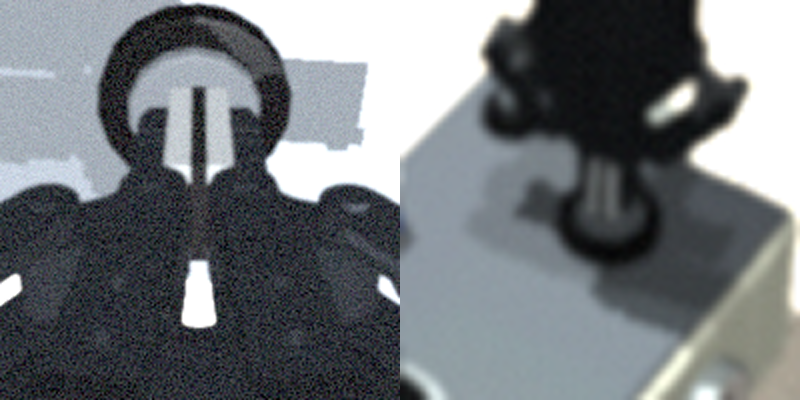

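Fingers are centred on the button inside the collar. Force went from 0 N at z 150.8 to 4.5 N at 145.8, then jumped to 20 N at 143.8. That fits a 1 N/mm spring that has bottomed out, so the button is fully in. I'll retract.

Call:
{"name": "step_arm", "arguments": {
  "motion": [
    {"claw": 0,"delta_pos": [0,0,-3],"turn": 0},
    {"claw": 0,"delta_pos": [0,0,-5],"turn": 0},
    {"claw": 0,"delta_pos": [0,0,-15],"turn": 0},
    {"claw": 0,"delta_pos": [0,0,-25],"turn": 0},
    {"claw": 0,"delta_pos": [0,0,-25],"turn": 0},
    {"claw": 0,"delta_pos": [0,0,-25],"turn": 0},
    {"claw": 0,"delta_pos": [0,0,0],"turn": 0},
    {"claw": 0,"delta_pos": [0,0,0],"turn": 0}
  ]
}}

```text
clock: 14.85
eef_pos: [501.1, 2.1, 241.2]
tcp_rot: [3.14, 0.001, 1.636]
contact_force: [-0.0, -0.1, -0.3]
opening: 0.004
grasp_force: 0.0
```

```bash
python3 - <<'E'
from h import *
import pickle
w,t,s=look()
# button out? compare with wrist view saved? dial + pot vs first top frame
f0=pickle.load(open("f0.pkl","rb"))["top"]["img"].astype(int)
d=abs(t["img"].astype(int)-f0).sum(2);print("pot diff",d[183:200,273:288].mean(),"bleed diff",d[199:211,310:322].mean())
if abs(s["contact_force"]).max()<4: print(sense()["eef_pos"])
E
```

```text
pos [500.3   2.2 239.9] yaw 1.636 F [-0.3  0.4 -0.5] M [-0.004  0.014  0.02 ] q6 -0.06 grip 0.0 -0.003922846796388542
wrist [(np.float64(-0.689), 'dial 3.341', 51)]
top [(np.float64(-1.588), 'dial 4.240', 83), (np.float64(2.173), 'dial 0.479', 50)]
pot diff 64.0 bleed diff 157.73611111111111
[499.92298295   2.26706941 239.28455459]
```

```bash
python3 -c "
from rig import *
print(sign_off())"
```

```text
the job is handed in; nothing more can be done
None
```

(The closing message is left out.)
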